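# Find the release notch in the fence by feel and press its key

### The arm

A 6-joint arm with a two-finger parallel gripper is mounted at the origin on the work surface. World frame = base frame: x ahead of the robot, y to its left, z up, the work surface at z = 0. Lengths are in m, angles in rad, forces in N, time in s.
With the tool pointing down it reaches from about 0.25 to 0.85 m from the base axis. Payload 12.5 kg.
Tool frame: the origin (TCP) lies on the centre line of the jaws, within the pads' length; the fingertips stand 25 mm ahead of it and the grasp point (between the pads) lies 6 mm ahead of it; z points along the fingers, y is the direction in which the jaws open and shut (so a half turn about z gives the same grasp; the last joint's range is limited). The gripper opens to 93 mm and grips with 3 to 60 N. Pads are 15 mm wide; open, the fingers measure 128 mm over their backs; the gripper's body (75 mm by 188 mm) begins 65 mm behind the grasp point.
Start: joints at [1.25, 0.351, 1.652, -0, 1.139, -0.085], TCP at [0.128, 0.535, 0.244] pointing down, gripper open.
Joint ranges: [-2.75, 2.75], [-0.79, 2.1], [0.01, 2.65], [-1.57, 4.71], [0.07, 3.14], [-2.87, 2.87]. Speed limits (rad/s): [2.22, 2.22, 2.79, 3.14, 3.14, 3.14].

### API

Orientations are given as a unit quaternion [x, y, z, w].
In Python, from rig import bot gives the robot as it stands.
- The arm moves only by the shell command python3 -m inch 'ROWS' [OPENING] [FORCE]. ROWS is JSON, one flat list of numbers, 4 for each row, row after row: the shift along the world's x, y, z in cm, then the turn about the world's z in degrees. A call has 1 to 12 rows; each row shifts and turns the commanded pose from where the row before left it; what a row does not reach is not made up. A row lasts 1/8 s, in which the tool goes at most 62.5 mm and 10.7 degrees, less where a joint would pass 70% of its speed; a pose out of reach is approached as far as the arm can. A call is refused whole if a number of a shift passes 6.25 or a number of a turn 10.7, either way. A call with a gripper value outside its range is refused whole. OPENING is the opening, from -1 (shut) to 1 (fully open), set as the call begins (- or left out, the last holds). The fingers move at their own pace and stop on an object; FORCE is the grip in N (left out, the last holds). Time passes only in rows, so rows that do not move let the fingers close. It gives the time, the measured TCP pose, the force and the opening at its end, in the units of the state.
- bot.sense(): the state, without advancing time (a new reading comes with each control period).
- bot.read_camera(name): name is "scene" or "top" or "wrist"; returns the picture (420x560x3 uint8, red, green, blue); there is no depth.
- bot.get_calibration(name): a dict with "camera_matrix" (3x3 intrinsics, pixels), "rvec" (rotation vector, rad) and "tvec" (3), from world to camera coordinates, as OpenCV has them; the wrist camera has in their place "mount" (4x4, takes a point from camera to tool coordinates, whose origin is the TCP and whose axes are the flange's). Camera axes: x right, y down, z forward; pixel columns grow to the right and rows downward; lengths in m; the calibration is good to about 2 mm. The wrist camera is an equidistant fisheye: a pixel r from the principal point sees the ray r / f radians off the axis. A picture is of the moment at which its call begins: read the wrist's pose just before it. get_calibration takes no time and is no camera call.
- bot.job_done(): hands the job in, once; it reports no verdict.
Trained networks look in the newest picture that a camera, given by its name, has taken for a name from the list of things; names that differ only in an ending like _2 or _b are one class to them, and where a whole thing is asked for, a point or a joint stands for the part that bears it (a point fixed in the world has none). Each returns a list of dicts, best first, with "confidence" (0 to 1); they miss things now and then, are a little off and sometimes report something else, mostly with a low value. They report only what shows in the picture. A call takes as long as a camera call.
- bot.look_for(camera, thing): "extent" ([left, top, width, height] in pixels, round what is visible of it).
The state is a dict: "time": time; "joints": joint angles; "joint_vel": joint speeds; "joint_torque": joint torques, N m; "tool_pos": TCP position; "ee_rot": TCP orientation; "ft_force": force on the tool from outside, world axes, zero at the start; "wrist_torque": the same for the moment, N m; "opening": opening from 0.0 (shut) to 1.0 (fully open).
Only numpy, scipy, OpenCV 4.12 (cv2) and the standard library are available. Lean on these libraries where they do the work, as an engineer would, in place of code of your own. Each camera call takes 0.05 s, during which the arm holds its last target.

### The job

Free the flip stop of the crosscut fence: set a fingertip on the red end of the fence's top edge, feel your way along the plain dark edge from there until you find the notch, and press the sunken release key inside it fully home, so that the yellow stop swings up. Let only the key move the stop, leave the other things on the bench where they are, and finish with your hand clear.

Things in the scene. Friction and masses are not known exactly. Their poses are not given: they have to be found in the camera images.
- fence: straight aluminium fence fixed to the bench (mm:) 340 long, 30 thick, its flat dark top edge 70 above the bench; a screw flange 6 high reaches 60 out on its +x side. Origin: centre of its underside; y runs along the fence from the red end (-170) to the stop end (+170), z up. Top edge along y: -170 to -120 red, -120 to -80 plain, -80 to +130 five caps, +130 to +170 solid block, all flush
- caps_mid (a point): middle of the five dark caps, on the top edge, at fence y = +25 mm. The caps are 42 mm long each, centred at fence y = -59, -17, 25, 67, 109. One cap, another each time, holds the notch: an opening 36 mm long along the edge, centred in its cap, cut across the full 30 mm thickness (open at both sides), the key top 10 mm below the edge. Only touch or cameras tell which cap
- red_end: red first part of the fence's top edge, 50 x 30 x 20 mm (along, across, high), fixed; origin at the centre of its underside, 50 mm above the bench (its top is at 70); axes as the fence
- plain_start: plain dark part of the top edge next to the red one, 40 x 30 x 20 mm (along, across, high), fixed, never notched; origin at the centre of its underside, 50 mm above the bench; axes as the fence
- release (a joint): travel of the black release key in the notch, in m: 0 up (key top 10 mm below the edge), 0.008 fully home (key top 18 mm below the edge). The key is 35 mm along the fence by 28 mm across; it moves straight down against about 5 N and stays where it is pressed to
- stop: yellow flip stop, 24 mm wide, 8 thick, reaching 48 from its hinge; it hangs in front (-x side) of the fence's stop end. Origin on the hinge, at fence x = -24, y = +150, z = 58; it swings towards the fence's -x, geared to the key: its z axis is upright with the key up and tilts 1.2 rad with the key home; it never rises above the edge
- glue: cream glue bottle with a yellow cap, 68 across, 150 mm tall, loose; origin at the centre of its underside. Leave alone
- screw_box: open plywood box of screws, 90 x 90 x 75 mm high, loose; origin at the centre of its underside. Leave alone
- screwdriver: screwdriver lying on the bench, about 200 long, under 40 mm high, along its own x axis, loose. Leave alone
- offcut: pine offcut, 60 x 110 x 19 mm high, loose; origin at the centre of its underside. Leave alone

How it is judged:
On the way, in this order (a step that is already met when the one before it is completed fails the run):
1. a fingertip touches the red end of the edge (and not yet the plain part) (contact force between the fingers and red_end above 0.3 N and contact force between the fingers and plain_start below 0.1 N and value of joint release below 0.001 m).
2. the fingertip, off the red, touches the plain part next to it on its way along the edge, the key still up (contact force between the fingers and plain_start above 0.3 N and contact force between the fingers and red_end below 0.1 N and value of joint release below 0.001 m).
3. the release key is pressed home (value of joint release above 0.0065 m), for 0.1 s.
At the end, for the whole second after the job is handed in: the release key is down by at least 6.5 of its 8 mm, the stop is up by at least 0.9 rad and at rest, and the four loose things lie within 15 mm of where they were (value of joint release above 0.0065 m and angle between stop's own z axis and vertical above 0.9 rad and angular speed of stop below 0.1 rad/s and distance of each of glue, screw_box, screwdriver, offcut from where it was at the start of the episode below 0.015 m); the robot touches nothing.
It fails at once if the fingers push the stop arm itself (contact force between the fingers and stop above 0.5 N).
It fails at once if the glue is moved or lifted by more than 15 mm (distance of glue from where it was at the start of the episode above 0.015 m).
It fails at once if the screw box is moved or lifted by more than 15 mm (distance of screw_box from where it was at the start of the episode above 0.015 m).
It fails at once if the screwdriver is moved or lifted by more than 15 mm (distance of screwdriver from where it was at the start of the episode above 0.015 m).
It fails at once if the offcut is moved or lifted by more than 15 mm (distance of offcut from where it was at the start of the episode above 0.015 m).
It also fails if it takes over 64 s, if anything falls off the work surface, if the arm or the gripper's body presses on something with over 40 N, if the wrist force passes 120 N, or if a joint passes its speed limit or range.

## Working session

There is one attempt and no reset: what is moved stays moved. The work goes in short steps, Python scripts to look and compute and a shell command to move; the robot and the scene stay as the last step left them, time stands still between calls to the robot, and variables do not carry over. Pictures are saved under pics/ and viewed, and the job is handed in when it is done.

```bash
ls; mkdir -p pics; python3 - <<'E'
from rig import bot
import cv2
s=bot.sense();print(s)
for n in ["scene","top","wrist"]:
    im=bot.read_camera(n);cv2.imwrite(f"pics/{n}0.png",im[:,:,::-1])
    print(n,bot.get_calibration(n))
    for t in ["fence","red_end","plain_start","stop","glue","screw_box","screwdriver","offcut"]:
        print(t,[(d['extent'],round(d['confidence'],2)) for d in bot.look_for(n,t)[:2]])
E
```

```text
pics
{'time': 0.0, 'joints': array([ 1.25039396e+00,  3.51187653e-01,  1.65243447e+00,  1.83264168e-05,
        1.13909188e+00, -8.46369607e-02]), 'joint_vel': array([-2.56989225e-04, -1.13474104e-03,  9.11727336e-05,  1.73437043e-03,
        1.24258990e-03,  6.81331154e-04]), 'joint_torque': array([-1.65257297e-03, -4.97336483e+01, -2.85255414e+01,  6.97759562e-02,
        2.57836125e-02, -8.00031034e-05]), 'tool_pos': array([0.12836327, 0.53448394, 0.24312408]), 'ee_rot': array([ 1.17613665e-01,  9.93059269e-01, -5.47541811e-04, -1.20923231e-04]), 'ft_force': array([ 0.85266193, -0.46458086, -0.28931727]), 'wrist_torque': array([-0.00710285,  0.05236473,  0.05339195]), 'opening': 1.0000017565161463}
scene {'camera_matrix': array([[444.79907233,   0.        , 277.67985299],
       [  0.        , 444.79907233, 208.18086342],
       [  0.        ,   0.        ,   1.        ]]), 'rvec': array([ 2.31339836,  0.84633943, -0.32489469]), 'tvec': array([-0.47193506, -0.17109564,  0.99866478])}
fence [([166.2, 171.8, 171.0, 172.9], 0.71)]
red_end [([160.3, 273.6, 39.3, 37.0], 0.62)]
plain_st
[... 839 characters left out ...]
)]
offcut [([199.2, 271.5, 59.6, 37.9], 0.87), ([332.2, 208.0, 19.0, 8.3], 0.27)]
wrist {'camera_matrix': array([[325.1922621 ,   0.        , 280.63471967],
       [  0.        , 325.1922621 , 202.91822354],
       [  0.        ,   0.        ,   1.        ]]), 'mount': array([[ 4.33329804e-04, -9.53069830e-01, -3.02750247e-01,
         8.37325786e-02],
       [ 9.99999693e-01,  2.15427698e-04,  7.53135739e-04,
        -4.59816049e-04],
       [-6.52570162e-04, -3.02750481e-01,  9.53069630e-01,
        -1.40630251e-01],
       [ 0.00000000e+00,  0.00000000e+00,  0.00000000e+00,
         1.00000000e+00]])}
fence []
red_end []
plain_start []
stop []
glue []
screw_box []
screwdriver []
offcut []
```

View pics/scene0.png

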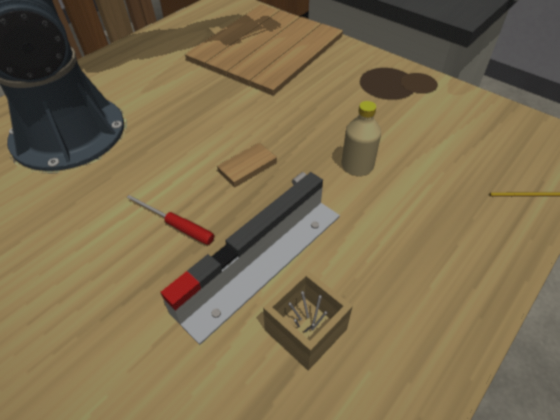

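View pics/top0.png

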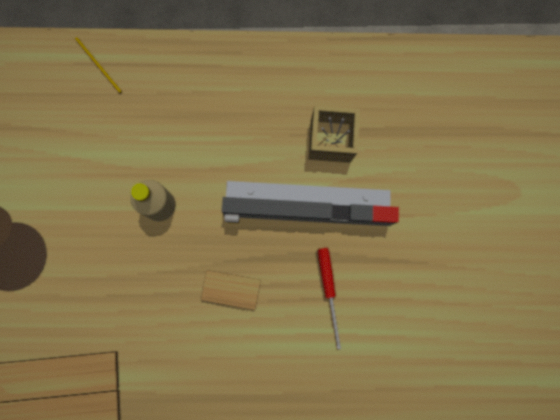

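View pics/wrist0.png

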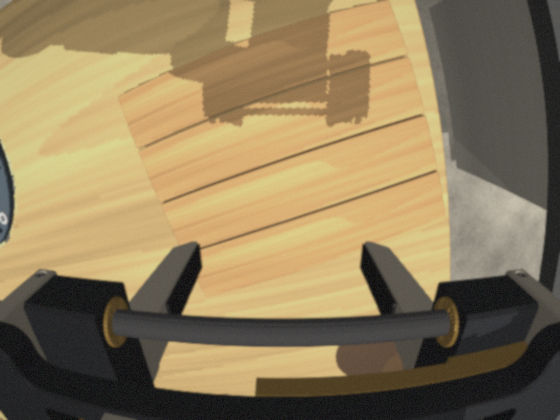

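```bash
python3 - <<'E'
import cv2
im=cv2.imread("pics/top0.png")[165:245,210:410];cv2.imwrite("pics/topc.png",cv2.resize(im,None,fx=4,fy=4,interpolation=2))
im=cv2.imread("pics/scene0.png")[160:350,150:350];cv2.imwrite("pics/scenec.png",cv2.resize(im,None,fx=3,fy=3,interpolation=2))
E
```

```text
(no output)
```

View pics/topc.png

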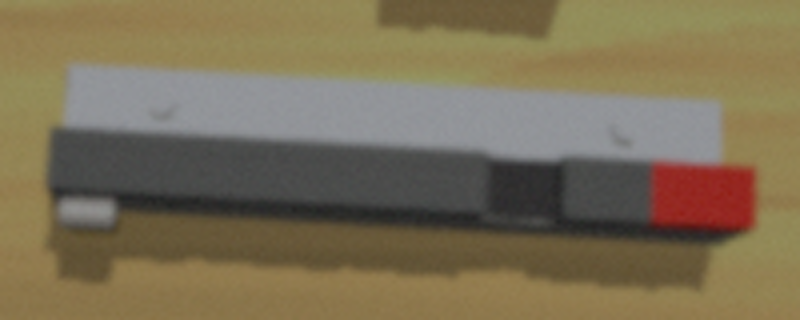

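View pics/scenec.png

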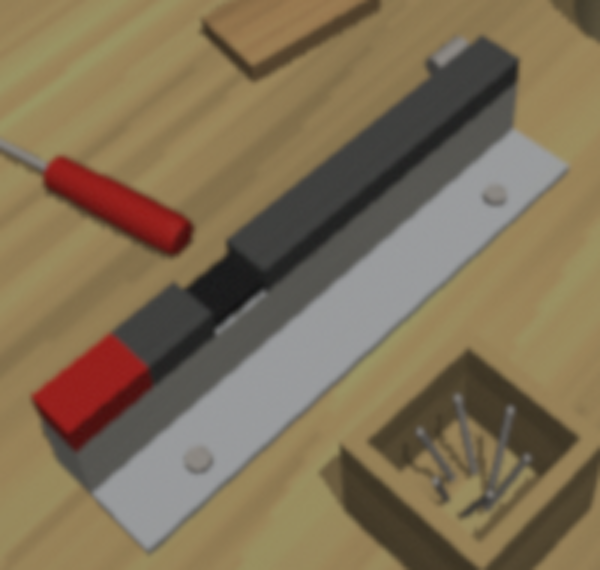

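```bash
cat > h.py <<'E'
import numpy as np,cv2
from rig import bot
def proj(n,P):
    c=bot.get_calibration(n)
    return cv2.projectPoints(np.asarray(P,float),c['rvec'],c['tvec'],c['camera_matrix'],None)[0].reshape(-1,2)
def F(p,P):
    x,y,th=p[:3];P=np.asarray(P,float);c,s=np.cos(th),np.sin(th)
    return np.c_[x+c*P[:,0]-s*P[:,1],y+s*P[:,0]+c*P[:,1],P[:,2]]
E
python3 - <<'E'
from h import *
from scipy.optimize import least_squares
T=np.array([[755,167],[753,230],[53,128],[50,190],[652,163],[650,227],[721,103],[69,64]])/4+[210,165]
Pt=[[15,-170,70],[-15,-170,70],[15,170,70],[-15,170,70],[15,-120,70],[-15,-120,70],[75,-170,6],[75,170,6]]
S=np.array([[34,398],[75,450],[113,332],[151,383],[482,37],[518,62],[150,551],[568,168]])/3+[150,160]
Ps=[[-15,-170,70],[15,-170,70],[-15,-120,70],[15,-120,70],[-15,170,70],[15,170,70],[75,-170,6],[75,170,6]]
Pt=np.array(Pt)/1e3;Ps=np.array(Ps)/1e3
def f(p,m='both',dz=0):
    r=[]
    if m!='s': r.append(proj('top',F(p,Pt)+[0,0,p[3]])-T)
    if m!='t': r.append(proj('scene',F(p,Ps)+[0,0,p[3]])-S)
    return np.concatenate(r).ravel()
for m in ['both','t','s']:
    for th in (0,):
        o=least_squares(f,[.6,0,th,0],args=(m,));print(m,o.x,np.abs(o.fun).max(),o.fun.std())
p=least_squares(f,[.6,0,0,0]).x
np.save('p.npy',p)
for y in(-145,-130,-100,-59,-25): print(y,F(p,[[0,y/1e3,.07]]))
for n in('top','scene'): print(n,proj(n,F(p,[[0,-.077,.07],[0,-.041,.07]])))
print(((563/4+210,195/4+165),(487/4+210,190/4+165)))
# loose things from top px
c=bot.get_calibration('top');R=cv2.Rodrigues(c['rvec'])[0];C=-R.T@c['tvec']
for n,u,v,z in(('glue',141,192,.15),('boxc',334,132,.075),('sd handle',325,250,.03),('sd h2',331,297,.03),('offcut',231,290,.019)):
    d=R.T@np.linalg.solve(c['camera_matrix'],[u,v,1]);print(n,C+d*(z-C[2])/d[2])
E
```

```text
both [ 0.5369389   0.02200443 -0.04237902 -0.00775977] 6.6206489893186244 2.8298702299597807
t [ 0.53658182  0.01932879 -0.04544064 -0.01101031] 5.479518917594476 2.071032426713537
s [ 0.53512851  0.02520686 -0.0412491  -0.01233298] 6.156139393370154 3.271041234073111
-145 [[ 0.53079579 -0.12286538  0.07      ]]
-130 [[ 0.53143128 -0.10787885  0.07      ]]
-100 [[ 0.53270227 -0.07790579  0.07      ]]
-59 [[ 0.53443929 -0.0369426   0.07      ]]
-25 [[ 0.53587975 -0.00297313  0.07      ]]
top [[350.09819613 212.43833206]
 [331.3512217  211.48097197]]
scene [[212.11497838 257.26070929]
 [229.05724783 243.35965467]]
((350.75, 213.75), (331.75, 212.5))
glue [0.5539863 0.3226502 0.15     ]
boxc [ 0.69170677 -0.02536184  0.075     ]
sd handle [ 0.4640893  -0.01127416  0.03      ]
sd h2 [ 0.37263451 -0.02205713  0.03      ]
offcut [0.38461985 0.1737873  0.019     ]
```

```bash
python3 - <<'E'
from h import *
from scipy.optimize import least_squares
T=np.array([[755,167],[753,230],[53,128],[50,190],[652,163],[650,227]])/4+[210,165]
Pt=[[15,-170,70],[-15,-170,70],[15,170,70],[-15,170,70],[15,-120,70],[-15,-120,70]]
S=np.array([[34,398],[75,450],[113,332],[151,383],[482,37],[518,62]])/3+[150,160]
Ps=[[-15,-170,70],[15,-170,70],[-15,-120,70],[15,-120,70],[-15,170,70],[15,170,70]]
Pt=np.array(Pt)/1e3;Ps=np.array(Ps)/1e3
def f(p,m='both',fz=1):
    r=[]
    if m!='s': r.append(proj('top',F(p,Pt)+[0,0,fz*p[3]])-T)
    if m!='t': r.append(proj('scene',F(p,Ps)+[0,0,fz*p[3]])-S)
    return np.concatenate(r).ravel()
for m in ['both','t','s']:
  for fz in(0,1):
    o=least_squares(f,[.6,0,0,0],args=(m,fz));print(m,o.x,np.abs(o.fun).max(),o.fun.std())
p=least_squares(f,[.6,0,0,0]).x
np.save('p.npy',p)
for y in(-145,-130,-100,-59,-25,150): print(y,F(p,[[0,y/1e3,.07]]))
for n in('top','scene'): print(n,proj(n,F(p,[[0,-.077,.07],[0,-.041,.07]])), proj(n,F(p,[[.06,-.17,.006],[.075,-.17,.006]])))
print(((563/4+210,195/4+165),(487/4+210,190/4+165)), (721/4+210,103/4+165),(150/3+150,551/3+160))
E
```

```text
both [ 0.54225557  0.02062034 -0.0405879   0.        ] 4.374089833337678 1.4718738758800571
both [ 0.54089646  0.0215347  -0.04408165 -0.00745068] 3.0037815921100446 1.2878067717870352
t [ 0.53806903  0.02070444 -0.04887137  0.        ] 1.1650021667798 0.5474582751012865
t [ 0.53916896  0.01963715 -0.04890179 -0.00732233] 0.6634486319934467 0.26305330068476207
s [ 0.54588361  0.02005564 -0.03713201  0.        ] 2.7552749953915168 1.51745241642495
s [ 0.54510916  0.02059923 -0.03779508 -0.00150766] 2.738146032833697 1.5110708480842001
-145 [[ 0.53450669 -0.12332444  0.07      ]]
-130 [[ 0.5351677  -0.10833901  0.07      ]]
-100 [[ 0.53648972 -0.07836816  0.07      ]]
-59 [[ 0.53829649 -0.03740799  0.07      ]]
-25 [[ 0.53979478 -0.00344101  0.07      ]]
150 [[0.54750657 0.17138898 0.07      ]]
top [[350.30264198 210.46628128]
 [331.56922197 209.47720684]] [[389.85742468 189.06564721]
 [389.94584817 182.01850869]]
scene [[213.62457609 258.7740329 ]
 [230.60168397 244.82136712]] [[199.03284676 343.44177044]
 [205.62731401 350.00223472]]
((350.75, 213.75), (331.75, 212.5)) (390.25, 190.75) (200.0, 343.66666666666663)
```

```bash
python3 - <<'E'
from h import *
p=np.load('p.npy');p=[.5397,.0203,-.047]
pts=np.array([[-15,-170,70],[15,-170,70],[-15,-120,70],[15,-120,70],[-15,170,70],[15,170,70],[60,-170,6],[60,170,6],[15,-77,70],[-15,-77,70],[15,-41,70],[-15,-41,70]])/1e3
for n,o,k in(('scene',(150,160),3),('top',(210,165),4)):
    q=(proj(n,F(p,pts))-o)*k
    im=cv2.imread(f'pics/{n}c.png')
    for a in q: cv2.drawMarker(im,tuple(int(round(v)) for v in a),(0,255,0),1,12,1)
    cv2.imwrite(f'pics/{n}m.png',im); print(q.round())
E
```

```text
[[ 24. 396.]
 [ 62. 433.]
 [104. 332.]
 [142. 367.]
 [476.  33.]
 [514.  57.]
 [143. 550.]
 [564. 165.]
 [207. 313.]
 [168. 280.]
 [258. 270.]
 [219. 239.]]
[[757. 227.]
 [758. 165.]
 [653. 221.]
 [654. 159.]
 [ 46. 187.]
 [ 51. 125.]
 [722.  99.]
 [ 69.  63.]
 [565. 154.]
 [563. 216.]
 [490. 150.]
 [488. 212.]]
```

View pics/scenem.png

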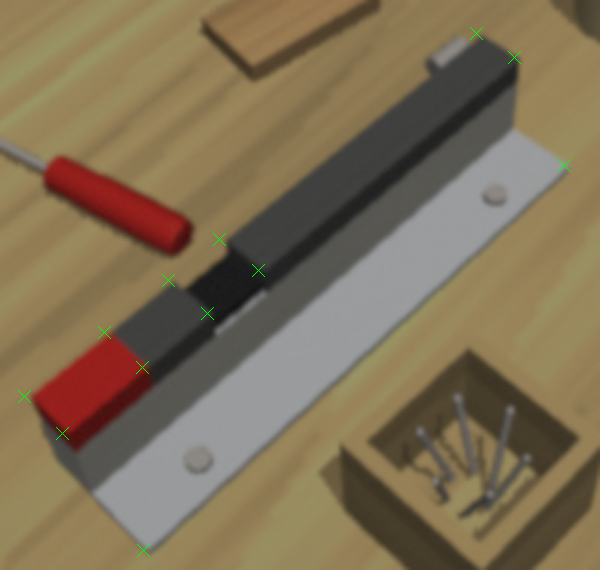

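View pics/topm.png

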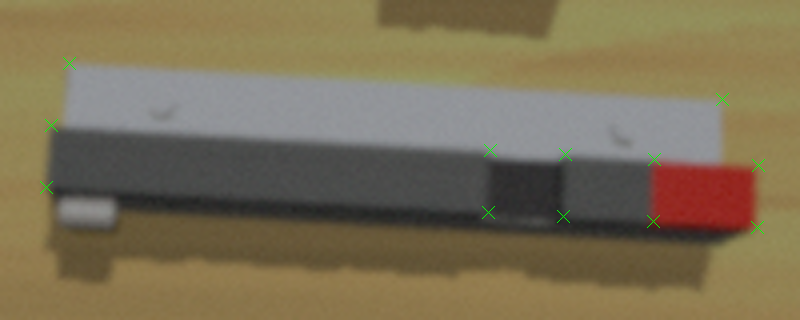

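```bash
python3 -m inch '[2.5,-4.1,0,-5, 2.5,-4.1,0,-5, 2.5,-4.1,0,-5, 2.5,-4.1,0,-5, 2.5,-4.1,0,-5, 2.5,-4.1,0,-5, 2.5,-4.1,0,-5, 2.5,-4.1,0,-5]' -1 && python3 -m inch '[2.6,-4.1,0,-5, 2.6,-4.1,0,-5, 2.6,-4.1,0,-5, 2.6,-4.1,0,-5, 2.6,-4.1,0,-5, 2.5,-4.1,0,-5, 2.5,-4.1,0,-4.6, 2.5,-4.1,0,-4.6, 0,0,0,0, 0,0,0,0]'
python3 - <<'E'
from h import *
s=bot.sense();print(s);np.save('s1.npy',np.r_[s['tool_pos'],s['ee_rot']])
im=bot.read_camera('wrist');cv2.imwrite('pics/w1.png',im[:,:,::-1])
E
```

```text
time: 2.35
tool_pos: [0.3291, 0.2054, 0.2439]
ee_rot: [0.451, 0.892, 0.0, 0.0]
ft_force: [0.9, 1.4, -0.2]
opening: 0.186
time: 3.6
tool_pos: [0.533, -0.1208, 0.2434]
ee_rot: [0.723, 0.69, -0.0, -0.0]
ft_force: [-0.8, 0.8, 0.2]
opening: 0.004
{'time': 3.6, 'joints': array([-3.08166887e-01,  3.45117817e-01,  1.66044522e+00,  1.38010375e-04,
        1.13684469e+00, -2.61403074e-01]), 'joint_vel': array([ 1.53468685e-02, -1.33114848e-02,  9.32781668e-03, -4.06701393e-04,
        8.42734627e-05,  8.19655956e-04]), 'joint_torque': array([-1.16322197e+00, -4.84781563e+01, -2.90601647e+01,  2.61200778e-02,
        2.59391221e-03,  9.72079695e-03]), 'tool_pos': array([ 0.53303849, -0.12083809,  0.24339528]), 'ee_rot': array([ 7.23465482e-01,  6.90360432e-01, -1.40686193e-04, -3.87570515e-04]), 'ft_force': array([-0.75877495,  0.81392769,  0.16846474]), 'wrist_torque': array([-0.06912916,  0.07360175, -0.00336827]), 'opening': 0.004315935628656861}
```

View pics/w1.png

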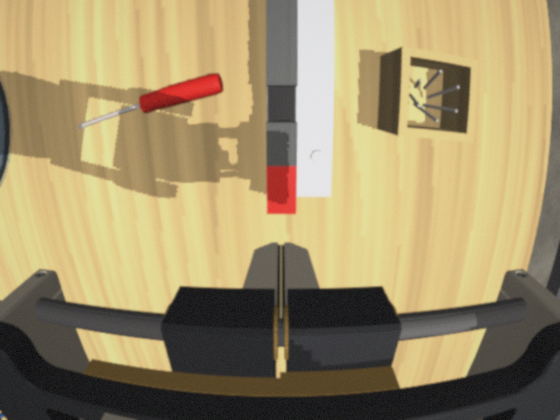

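```bash
cat >> h.py <<'E'
from scipy.spatial.transform import Rotation as Ro
def wray(u,v,pos,q):
    c=bot.get_calibration('wrist');K=c['camera_matrix'];M=c['mount']
    dx,dy=u-K[0,2],v-K[1,2];r=np.hypot(dx,dy);t=r/K[0,0]
    d=np.array([np.sin(t)*dx/r,np.sin(t)*dy/r,np.cos(t)])
    R=Ro.from_quat(q)
    return R.apply(M[:3,3])+pos, R.apply(M[:3,:3]@d)
def wpt(u,v,z,pos,q):
    o,d=wray(u,v,pos,q);return o+d*(z-o[2])/d[2]
E
python3 - <<'E'
from h import *
s=np.load('s1.npy')
for n,u,v in(('redL',267,213),('redR',296,213),('bL',267,165.5),('bR',296,165.5),('n1L',267,123),('n1R',296,123),('n2L',267.5,86),('n2R',296,86)):
    P=wpt(u,v,.07,s[:3],s[3:]);p=(.5397,.0203,-.047)
    c,si=np.cos(p[2]),np.sin(p[2]);d=P[:2]-p[:2]
    print(n,P.round(4),'fence',(np.array([c*d[0]+si*d[1],-si*d[0]+c*d[1]])*1e3).round(1))
E
```

```text
redL [ 0.5189 -0.1463  0.07  ] fence [ -13.  -167.4]
redR [ 0.5485 -0.1477  0.07  ] fence [  16.7 -167.4]
bL [ 0.5217 -0.097   0.07  ] fence [ -12.4 -118. ]
bR [ 0.5502 -0.0983  0.07  ] fence [  16.1 -118. ]
n1L [ 0.524  -0.0553  0.07  ] fence [-12.1 -76.2]
n1R [ 0.5518 -0.0565  0.07  ] fence [ 15.7 -76.2]
n2L [ 0.5263 -0.0195  0.07  ] fence [-11.5 -40.4]
n2R [ 0.5533 -0.0208  0.07  ] fence [ 15.5 -40.4]
```

```bash
python3 -m inch '[0.2,0,-2.3,0, 0,0,-2.3,0, 0,0,-2.3,0, 0,0,-2.3,0, 0,0,-2.3,0, 0,0,-2.3,0, 0,0,0,0, 0,0,0,0, 0,0,0,0]'; python3 -m inch '[0,0,-0.3,0, 0,0,-0.3,0, 0,0,0,0]';python3 -m inch '[0,0,-0.2,0, 0,0,0,0]'
```

```text
time: 4.78
tool_pos: [0.5359, -0.1211, 0.1067]
ee_rot: [0.723, 0.69, 0.0, 0.001]
ft_force: [0.2, 0.2, 0.3]
opening: 0.005
time: 5.15
tool_pos: [0.5353, -0.1212, 0.0994]
ee_rot: [0.724, 0.69, -0.0, -0.0]
ft_force: [-0.6, 0.2, 0.4]
opening: 0.005
time: 5.4
tool_pos: [0.5354, -0.1212, 0.0975]
ee_rot: [0.724, 0.69, -0.0, -0.0]
ft_force: [-0.0, -0.5, 0.7]
opening: 0.01
```

```bash
python3 -m inch '[0,0,-0.1,0, 0,0,0,0]'; python3 -m inch '[0,0,-0.1,0, 0,0,0,0]';python3 -m inch '[0,0,-0.05,0, 0,0,0,0]'
```

```text
time: 5.65
tool_pos: [0.5354, -0.1212, 0.0966]
ee_rot: [0.724, 0.69, -0.0, -0.0]
ft_force: [-0.3, 0.5, -0.6]
opening: 0.006
time: 5.9
tool_pos: [0.5354, -0.1212, 0.0956]
ee_rot: [0.724, 0.69, -0.0, -0.0]
ft_force: [-0.2, -0.7, 0.3]
opening: 0.005
time: 6.15
tool_pos: [0.5355, -0.1212, 0.0953]
ee_rot: [0.724, 0.69, 0.0, 0.0]
ft_force: [-0.1, 1.0, 3.0]
opening: 0.006
```

```bash
python3 -m inch '[0,0,-0.03,0, 0,0,0,0]'; python3 -m inch '[0.03,0.5,0,0, 0.03,0.5,0,0, 0.03,0.5,0,0, 0.03,0.5,0,0]';  python3 -m inch '[0.03,0.5,0,0, 0.03,0.5,0,0, 0.03,0.5,0,0, 0.03,0.5,0,0, 0,0,0,0]'
```

```text
time: 6.4
tool_pos: [0.5355, -0.1212, 0.0953]
ee_rot: [0.724, 0.69, 0.0, 0.0]
ft_force: [-2.8, 0.5, 8.3]
opening: 0.007
time: 6.9
tool_pos: [0.5373, -0.1015, 0.0953]
ee_rot: [0.724, 0.69, 0.0, 0.001]
ft_force: [0.3, -4.7, 5.2]
opening: 0.006
time: 7.52
tool_pos: [0.5385, -0.081, 0.0953]
ee_rot: [0.724, 0.69, 0.0, 0.001]
ft_force: [0.5, -1.2, 5.5]
opening: 0.006
```

```bash
python3 -m inch '[0.02,0.5,0,0, 0.02,0.5,0,0, 0.02,0.5,0,0, 0.02,0.5,0,0]';  python3 -m inch '[0.02,0.5,0,0, 0.02,0.5,0,0, 0.02,0.5,0,0, 0.02,0.5,0,0, 0.02,0.4,0,0, 0,0,0,0]'
```

```text
time: 8.02
tool_pos: [0.5393, -0.0614, 0.0953]
ee_rot: [0.724, 0.69, 0.0, 0.001]
ft_force: [0.3, -4.6, 5.4]
opening: 0.003
time: 8.78
tool_pos: [0.5395, -0.0368, 0.0946]
ee_rot: [0.723, 0.69, -0.0, -0.0]
ft_force: [-0.6, -0.4, 0.3]
opening: 0.006
```

Force vanished where the pictures put the notch. Checking with the wrist camera, then pressing.

```bash
python3 - <<'E'
from h import *
im=bot.read_camera('wrist');cv2.imwrite('pics/w2.png',im[:,:,::-1])
E
python3 -m inch '[0,0,-0.3,0, 0,0,-0.3,0, 0,0,-0.2,0, 0,0,0,0]'; python3 -m inch '[0,0,-0.3,0, 0,0,0,0]'
```

```text
time: 9.32
tool_pos: [0.5396, -0.0373, 0.0866]
ee_rot: [0.724, 0.69, -0.0, -0.0]
ft_force: [-0.7, -0.4, 0.3]
opening: 0.007
time: 9.57
tool_pos: [0.5397, -0.0373, 0.0838]
ee_rot: [0.724, 0.69, 0.0, 0.0]
ft_force: [0.7, -0.6, -0.2]
opening: 0.009
```

View pics/w2.png

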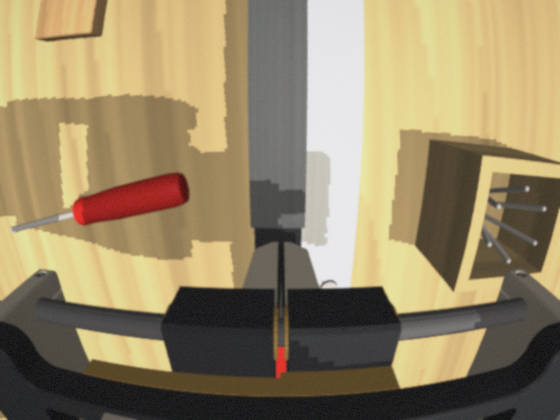

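```bash
python3 -m inch '[0,0,-0.2,0]'; python3 -m inch '[0,0,-0.2,0]';python3 -m inch '[0,0,-0.2,0]'
```

```text
time: 9.7
tool_pos: [0.5397, -0.0372, 0.082]
ee_rot: [0.724, 0.69, 0.0, 0.0]
ft_force: [-0.6, 0.4, 4.4]
opening: 0.006
time: 9.82
tool_pos: [0.5397, -0.0372, 0.0799]
ee_rot: [0.724, 0.69, 0.0, 0.0]
ft_force: [-1.0, 0.6, 5.0]
opening: 0.008
time: 9.95
tool_pos: [0.5397, -0.0373, 0.0778]
ee_rot: [0.724, 0.69, 0.0, 0.0]
ft_force: [-1.8, 0.1, 4.7]
opening: 0.009
```

5 N while moving, so the key is yielding. Pressing to the bottom stop.

```bash
python3 -m inch '[0,0,-0.1,0, 0,0,0,0]'; python3 -m inch '[0,0,-0.1,0, 0,0,0,0]'; python3 -m inch '[0,0,-0.05,0, 0,0,0,0]'
```

```text
time: 10.2
tool_pos: [0.5397, -0.0372, 0.0772]
ee_rot: [0.724, 0.69, 0.0, 0.0]
ft_force: [-1.9, -0.4, 8.8]
opening: 0.003
time: 10.45
tool_pos: [0.5398, -0.0372, 0.077]
ee_rot: [0.724, 0.69, 0.0, 0.0]
ft_force: [-7.4, 0.3, 21.4]
opening: 0.002
time: 10.7
tool_pos: [0.5398, -0.0373, 0.077]
ee_rot: [0.724, 0.69, 0.0, 0.0]
ft_force: [-9.2, 2.0, 26.6]
opening: 0.0
```

Bottomed out at TCP z 0.077 (18 mm below the edge). Lifting clear.

```bash
python3 -m inch '[0,0,0.3,0, 0,0,0.5,0, 0,0,1,0, 0,0,2,0, 0,0,3,0, 0,0,3,0, 0,0,3,0, 0,0,3,0, 0,0,0,0, 0,0,0,0]'; python3 -m inch '[-2,-3,0,0, -2,-3,0,0, -2,-3,0,0, -2,-3,0,0, -2,-3,0,0, 0,0,0,0, 0,0,0,0, 0,0,0,0]'
python3 - <<'E'
from h import *
for n in("scene","top","wrist"):
    cv2.imwrite(f'pics/{n}9.png',bot.read_camera(n)[:,:,::-1])
a=cv2.imread('pics/scene9.png')[90:380,120:390];cv2.imwrite('pics/s9c.png',cv2.resize(a,None,fx=2,fy=2))
print(bot.sense()['ft_force'])
for n,t in(('scene','glue'),('scene','screw_box'),('scene','screwdriver'),('top','screwdriver'),('top','offcut'),('top','screw_box')):
    print(n,t,[(d['extent'],round(d['confidence'],2)) for d in bot.look_for(n,t)[:1]])
E
```

```text
time: 11.95
tool_pos: [0.5392, -0.0372, 0.2326]
ee_rot: [0.724, 0.69, -0.0, -0.0]
ft_force: [0.8, 0.3, 0.3]
opening: 0.004
time: 12.95
tool_pos: [0.44, -0.1865, 0.233]
ee_rot: [0.723, 0.691, -0.0, -0.0]
ft_force: [0.8, -1.4, -0.5]
opening: 0.006
[ 0.31234694 -0.31798844 -0.33559728]
scene glue [([153.3, 208.5, 64.5, 38.5], 0.65)]
scene screw_box [([264.4, 268.4, 88.3, 104.0], 0.73)]
scene screwdriver [([127.5, 195.3, 89.1, 51.2], 0.86)]
top screwdriver [([322.1, 247.3, 17.5, 99.8], 0.85)]
top offcut [([197.8, 273.3, 63.2, 35.2], 0.95)]
top screw_box [([310.7, 104.2, 48.5, 59.8], 0.85)]
```

View pics/s9c.png

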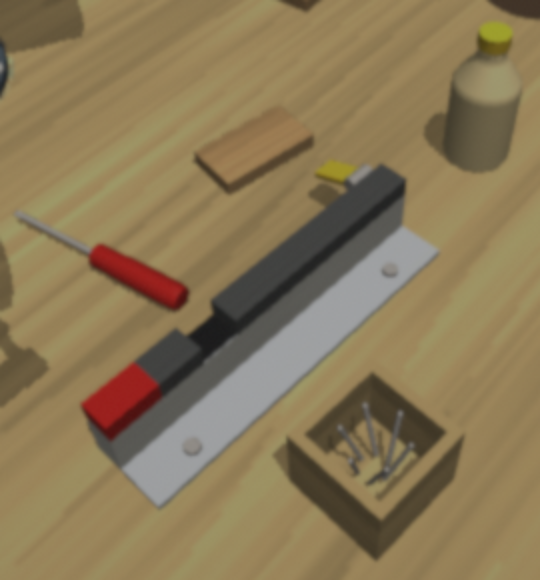

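View pics/top9.png

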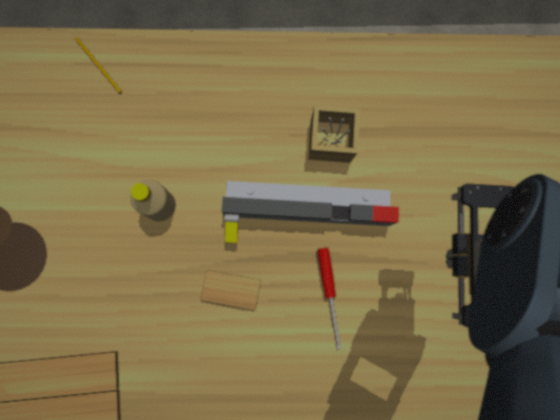

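The top view shows the yellow stop swung out at (231, 232). The loose things haven't moved from their first pixels, and the arm is clear on the right. Handing in.

```bash
python3 -c "
from rig import bot
bot.job_done();print(bot.sense()['time'])"
```

```text
the job is handed in; nothing more can be done
the job is handed in; nothing more can be done
```

The release key is pressed home, the yellow stop has swung up, and I handed the job in at about 13.5 s of the 64 s allowed. No verdict is reported.

- **Feeling along:** With the fingers closed, I touched the red end at about 3–8 N and slid along the plain edge at about 5 N. The force vanished at the first cap (fence y ≈ -59), which is where all three cameras showed the notch.
- **Pressing:** The key gave way at about 5 N. It stopped hard at 27 N with the fingertip 18 mm below the edge, which is its fully home depth.
- **Last checks:** The top and scene pictures show the stop swung out in front of the fence. In both pictures the loose things look unmoved. The hand is about 0.15 m to the side at a height of 0.23 m, with no force beyond sensor noise.
- **Not confirmed or disagreeing:**
  - I judged the stop's angle by eye and did not measure it.
  - The final scene network took the screwdriver for the glue bottle; both pictures show the bottle in place.
  - The top and scene cameras differed by a few millimetres on where the fence stood. The wrist camera settled it within the tolerance the notch allowed.

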